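# Hang the pen caddy in its notch between two others

## Task

Pick up the yellow pen caddy by its black tab and hang it by its hook on the rail, lowering it through the gap between the blue and the green caddy so that its cup is on the same side as theirs. There feel gently for the one notch in the brass saddle, let the hook sink fully home in it, and let go. Never press hard on the rail, do not push the two hanging caddies out of place, and leave everything else on the desk where it is.

Things in the scene. Friction and masses are not known exactly. Their poses are not given: they have to be found in the camera images.
- caddy: Yellow pen caddy, 0.10 to 0.21 kg, standing loose and upright on the desk. Origin at underside level straight below the middle of hook and tab (not of the cup); z up, y across its width, cup on the +x side. Cup x 8 to 50 mm, y -23 to 23, 70 mm tall. Its back plate, x 8 to 11 mm, rises to z 107 mm.
- caddy_hook (a point): Middle of the underside of the yellow caddy's steel hook crossbar, which bears on the rail: 95 mm above the caddy's origin, same axes. Crossbar 12 mm wide in y, 12 mm tall. The back leg (x -11 to -8 mm, 12 mm wide) reaches down to 22 mm below this point. Between leg and back plate is a slot 16 mm wide in x, open below.
- caddy_tab (a point): Centre of the yellow caddy's black grip tab, 126 mm above the caddy's origin, same axes. Tab 10 mm thick in x, 24 mm wide in y, 38 mm tall (z 107 to 145 mm), standing on the crossbar: grip it from above, fingers closing along x.
- caddy_cup (a point): Middle of the mouth of the yellow caddy's cup, 29 mm along x and 70 mm up from the caddy's origin.
- rail: Fixed rail: white upright bar along its y, 9 mm thick, 250 mm long, top 160 mm and underside 100 mm above the desk, on dark posts at y -128 and 128 mm, 160 mm tall. Origin on the desk below the rail's middle. Caddies hang with their axes parallel to the rail's, cups on its +x side. Over its middle is clipped a brass saddle, see rail_top.
- rail_top (a point): Middle of the rail at saddle top height, 161 mm up. Saddle: 72 mm long (y), 10 mm thick, rigid flat top, one square notch right across: 14 mm wide in y, 8 mm deep. The notch's middle is anywhere within 11 mm either way along y from this point; not reported, to be felt. Off the notch the hook rides 8 mm too high. Over 15 N on rail or saddle is too hard; light sliding does not shift it.
- blue_caddy: Blue caddy hanging loose on the rail by its weight (0.2 kg), one neighbour of the gap; blue and green change sides. Origin at underside level below the middle of its hook, 65 mm above the desk, 58.5 to 61.5 mm from the rail's middle along y. 46 mm wide (y -23 to 23), top 107 mm above its origin, cup on +x to x 47 mm.
- blue_hook (a point): Middle of the underside of the blue caddy's hook, 95 mm above its origin.
- green_caddy: Green caddy, the other neighbour of the gap; same shape, weight and way of hanging as the blue one.
- green_hook (a point): Middle of the underside of the green caddy's hook, 95 mm above its origin.
- tiffin: Bystander: closed stainless steel tiffin, 118 mm across its clips, 106 mm tall, origin under its centre. Tiffin and yellow caddy change sides of the desk.
- sharpener: Bystander: small red pencil sharpener, 28 x 18 x 14 mm, origin under its centre.
- pen_stand: Bystander: wooden pen stand 75 x 75 x 95 mm with pens up to 155 mm, origin under its centre.
- compass_case: Bystander: flat grey aluminium compass case 170 x 70 x 16 mm, long along its x, origin under its centre.
- stapler: Bystander: orange stapler, 130 x 36 mm, 52 mm tall, long along its x, origin under its centre.
There are look-alikes about, which are no part of the job. Of the things shaped like the blue_caddy, the blue one is meant.

How it is judged:
On the way, in this order (a step that is already met when the one before it is completed fails the run):
1. the yellow caddy is lifted clear of the desk (height (world z) of caddy above 0.1 m), for 0.1 s.
2. the hook is lowered astride the saddle between the two neighbours, cup on their side (x of caddy_hook in the frame of rail between -0.012 and 0.012 m and y of caddy_hook in the frame of rail between -0.018 and 0.018 m and z of caddy_hook in the frame of rail between 0.148 and 0.168 m and angle between the x axis of caddy and the x axis of rail, either way round below 0.3 rad and x of caddy_cup in the frame of rail above 0.012 m), for 0.2 s.
At the end, for the whole second after the job is handed in: Yellow caddy hangs released and still, hook in the notch (hook underside 149-157 mm up), within 16 mm of the rail's middle along it and 12 mm across, tilt < 0.2 rad, cup on the neighbours' side within 0.25 rad of square; blue and green hooks within 8 mm of their start, tilt < 0.2 rad (x of caddy_hook in the frame of rail between -0.012 and 0.012 m and y of caddy_hook in the frame of rail between -0.016 and 0.016 m and z of caddy_hook in the frame of rail between 0.149 and 0.157 m and angle between each of caddy, blue_caddy, green_caddy's own z axis and vertical below 0.2 rad and angle between the x axis of caddy and the x axis of rail, either way round below 0.25 rad and x of caddy_cup in the frame of rail above 0.012 m and linear speed of caddy below 0.02 m/s and contact force between caddy and the fingers below 0.1 N and distance of each of blue_hook, green_hook from where it was at the start of the episode below 0.008 m); the robot touches nothing.
It fails at once if the caddy presses on the rail or saddle with more than 15 N (contact force between caddy and rail above 15 N).
It fails at once if the blue or green caddy is pushed more than 12 mm out of place or off the rail (distance of any of blue_hook, green_hook from where it was at the start of the episode above 0.012 m).
It fails at once if a bystander (tiffin, sharpener, pen stand, compass case, stapler) is moved by more than 20 mm (distance of any of tiffin, sharpener, pen_stand, compass_case, stapler from where it was at the start of the episode above 0.02 m).
It also fails if it takes over 64 s, if anything falls off the work surface, if the arm or the gripper's body presses on something with over 40 N, if the wrist force passes 120 N, or if a joint passes its speed limit or range.

## Robot

A 6-joint arm with a two-finger parallel gripper is mounted at the origin on the work surface. World frame = base frame: x ahead of the robot, y to its left, z up, the work surface at z = 0. Lengths are in m, angles in rad, forces in N, time in s.
With the tool pointing down it reaches from about 0.225 to 0.725 m from the base axis. Payload 3.1 kg.
Tool frame: the origin (TCP) lies midway between the tips of the shut fingers; the grasp point (between the pads) lies 19 mm behind it; y points along the fingers, z is the direction in which the jaws open and shut, and the axes are right-handed (so a half turn about y gives the same grasp; the last joint's range is limited). The gripper opens to 85 mm and grips with 20 to 120 N. Pads are 22 mm wide; open, the fingers measure 114 mm over their backs; the gripper's body (76 mm by 85 mm) begins 54 mm behind the grasp point. The pads swing forward as they close: fully open they stand 13 mm farther back than shut.
Start: joints at [-1.423, 0.048, 0.099, 1.622, 0, 1.443], TCP at [0.143, -0.505, 0.231] pointing down, gripper open.
Joint ranges: [-2.91, 2.91], [-0.99, 1.94], [-1.21, 1.42], [-2.12, 2.29], [-1.49, 1.47], [-3.14, 3.14]. Speed limits (rad/s): [2.79, 2.79, 3.14, 3.14, 3.14, 3.14].

## Interface

Orientations are given as [roll, pitch, yaw] about the fixed x, y, z axes, in that order (R = Rz(yaw) Ry(pitch) Rx(roll)).
In Python, from bench import bot gives the robot as it stands. Calls block until the motion is done:
- bot.movep(position, orientation): joint-space move of the TCP to a pose.
- bot.move_linear(position, speed=0.15, rot=None, until_force=None): straight line of the TCP; rot=None keeps the orientation; speed is the mean speed in m/s. With until_force (N) it stops when the force on the tool has changed by that much, and returns True; else False.
- bot.goto_joints(angles): joint-space move.
- bot.command_gripper(opening, squeeze=None): opening from 0.0 (shut) to 1.0 (fully open); squeeze is the grip in N (None keeps the last); returns when the fingers have stopped.
- bot.hold(seconds).
- bot.solve_ik(position, orientation): joint angles nearest the present ones, or None.
- bot.sense(): the state.
- bot.capture(name): name is "scene" or "top" or "wrist"; returns (picture, depth): 420x560x3 uint8, blue, green, red; 420x560 float32, m along the optical axis (not along the pixel's ray), 0 where there is no reading.
- bot.camera_info(name): a dict with "vfov" (degrees; the focal length in pixels is half the picture's height over the tangent of half this angle, whatever the lens; pixels are square), "cx", "cy" (the principal point, pixels), "world_from_camera" (4x4, takes a point from camera to world coordinates). Camera axes: x right, y down, z forward; pixel columns grow to the right and rows downward; lengths in m; the calibration is good to about 2 mm. A picture is of the moment at which its call begins: read the wrist's pose just before it. camera_info takes no time and is no camera call; for the wrist camera it gives the pose at the moment of the call.
A pose or a line that the arm cannot do raises bot.IKError and nothing moves.
- bot.sign_off(): hands the job in, once; it reports no verdict.
The state is a dict: "time_s": time; "q": joint angles; "qvel": joint speeds; "joint_efforts": joint torques, N m; "tcp_pos": TCP position; "ee_rot": TCP orientation; "wrist_force": force on the tool from outside, world axes, zero at the start; "ft_torque": the same for the moment, N m; "gripper_width": opening from 0.0 (shut) to 1.0 (fully open).
Only numpy, scipy, OpenCV 4.12 (cv2) and the standard library are available. Lean on these libraries where they do the work, as an engineer would, in place of code of your own. Each camera call takes 0.05 s, during which the arm holds its last target.

## Working session

There is one attempt and no reset: what is moved stays moved. The work goes in short steps, each a Python script; the robot and the scene stay as the last script left them, time stands still between calls to the robot, and variables do not carry over. Pictures are saved under pics/ and viewed, and the job is handed in when it is done.

```bash
ls; mkdir -p pics; python3 - <<'E'
from bench import bot
import cv2,numpy as np
for n in ("scene","top","wrist"):
    i=bot.camera_info(n); p,d=bot.capture(n)
    cv2.imwrite(f"pics/{n}0.png",p); np.save(f"pics/{n}0.npy",d)
    print(n,i["vfov"],i["cx"],i["cy"],np.round(i["world_from_camera"],3).tolist())
print(bot.sense())
E
```

```text
pics
scene 51.39386585054631 283.93673332365785 217.67681263907275 [[0.797, 0.525, -0.299, 0.821], [0.604, -0.689, 0.399, -0.366], [0.004, -0.499, -0.867, 0.901], [0.0, 0.0, 0.0, 1.0]]
top 51.36015739242644 283.14058540976646 202.5012448646334 [[0.003, -0.99, 0.141, 0.451], [-1.0, -0.005, -0.014, 0.012], [0.014, -0.141, -0.99, 0.994], [0.0, 0.0, 0.0, 1.0]]
wrist 61.20661137577296 275.1695690734203 210.8898970829572 [[0.272, -0.92, -0.281, 0.216], [-0.962, -0.261, -0.077, -0.485], [-0.002, 0.292, -0.956, 0.372], [0.0, 0.0, 0.0, 1.0]]
{'time_s': 0.15, 'q': array([-1.42282752e+00,  4.85994961e-02,  9.79295385e-02,  1.62198812e+00,
       -3.53254394e-05,  1.44299785e+00]), 'qvel': array([ 6.17215462e-05, -1.90253660e-03,  3.64437261e-03,  3.92430825e-04,
        3.82510598e-04,  4.55782853e-04]), 'joint_efforts': array([ 8.54304199e-04, -3.39259672e+01,  3.20423484e+01,  1.53931486e-02,
       -1.78042210e-04,  2.51563847e-06]), 'tcp_pos': array([ 0.14285612, -0.50469032,  0.23036211]), 'ee_rot': array([-1.57264740e+00,  2.02244372e-04, -2.86582553e+00]), 'wrist_force': array([-0.65220211,  1.24521216,  0.64495892]), 'ft_torque': array([-4.28290580e-02, -4.99118767e-05,  2.62715571e-02]), 'gripper_width': 1.0032773959463597}
```

View pics/scene0.png

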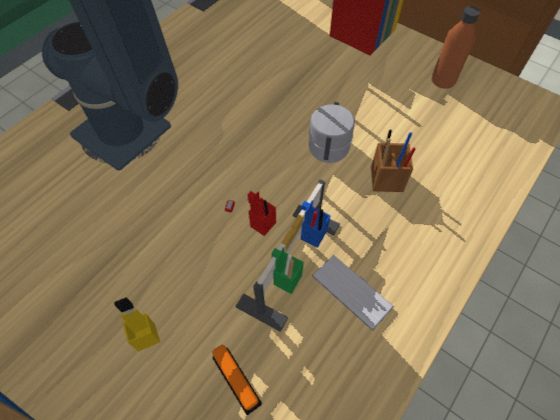

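View pics/top0.png

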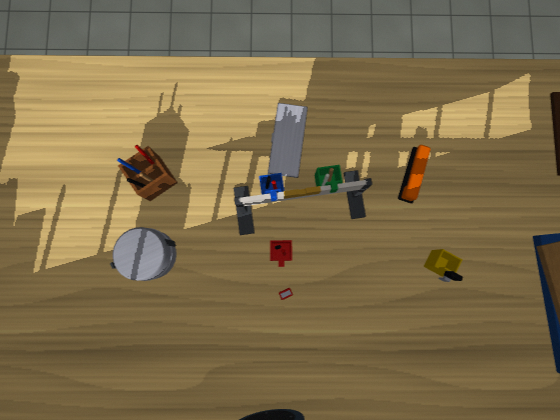

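View pics/wrist0.png

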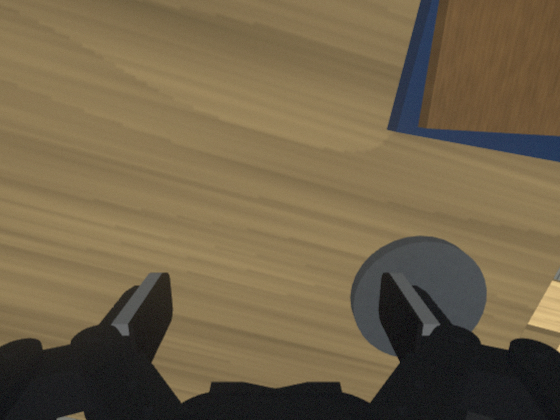

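The scene picture shows the yellow caddy at about (138,325) with its black tab at (124,304). The rail runs from (322,185) to (262,290), with blue at (315,225), green at (287,270) and a look-alike red caddy at (262,213). The top view has the caddy at (443,262) and the rail from (240,203) to (370,183). Next I'll take measurements.

```bash
cat > h.py <<'E'
import numpy as np,cv2
def cloud(info,d):
    H,W=d.shape; f=H/2/np.tan(np.radians(info["vfov"])/2)
    v,u=np.mgrid[:H,:W]
    P=np.stack([(u-info["cx"])/f*d,(v-info["cy"])/f*d,d],-1)
    M=np.array(info["world_from_camera"])
    w=P@M[:3,:3].T+M[:3,3]; w[d<=0]=np.nan
    return w
def crop(p,x0,y0,x1,y1,s,name):
    cv2.imwrite("pics/"+name,cv2.resize(p[y0:y1,x0:x1],None,fx=s,fy=s,interpolation=cv2.INTER_NEAREST))
E
python3 - <<'E'
from bench import bot
from h import *
for n in ("top","scene"):
    p=cv2.imread(f"pics/{n}0.png"); d=np.load(f"pics/{n}0.npy"); w=cloud(bot.camera_info(n),d)
    hsv=cv2.cvtColor(p,cv2.COLOR_BGR2HSV)
    np.save(f"pics/{n}_w.npy",w)
    z=w[...,2]
    if n=="top":
        crop(p,400,220,480,300,7,"c_top.png"); crop(p,225,155,385,245,5,"r_top.png")
    else:
        crop(p,95,280,175,360,7,"c_sc.png"); crop(p,225,165,365,335,4,"r_sc.png")
    # rail points z>.15
    reg=(z>.150)&(z<.172)&(w[...,0]>.38)&(w[...,0]<.62)&(abs(w[...,1])<.25)
    q=w[reg]; print(n,"rail",len(q),q.min(0),q.max(0))
    reg=(z>.11)&(z<.16)&(w[...,1]<-.25)&(w[...,0]>.05)&(w[...,0]<.45)
    q=w[reg];print("tab",len(q),np.median(q,0),q.min(0),q.max(0))
    print("desk",np.nanmedian(z))
E
```

```text
top rail 856 [ 0.56666936 -0.17199725  0.15011165] [0.61999273 0.09564119 0.17193927]
tab 134 [ 0.43064444 -0.32939816  0.14186774] [ 0.41981848 -0.34459024  0.11014372] [ 0.44358935 -0.32187736  0.15062245]
desk 0.0014182144261351004
scene rail 881 [ 0.56610664 -0.1721048   0.15000112] [0.61930514 0.09601565 0.17199873]
tab 189 [ 0.43301216 -0.33385201  0.13672867] [ 0.42103451 -0.34535189  0.11009301] [ 0.43982019 -0.32160498  0.14808223]
desk 0.0005544030209284623
```

View pics/c_top.png

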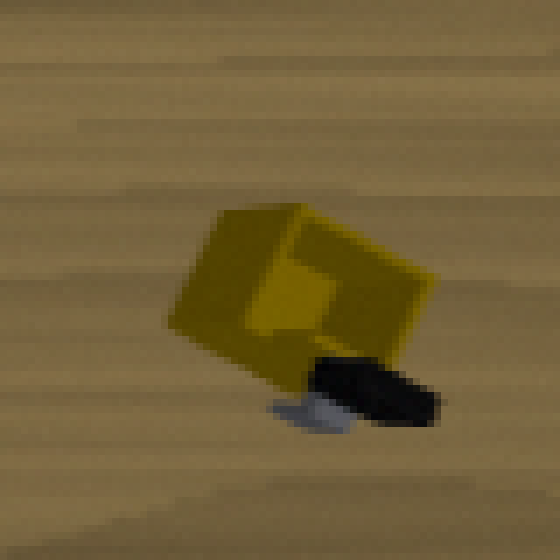

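View pics/r_top.png

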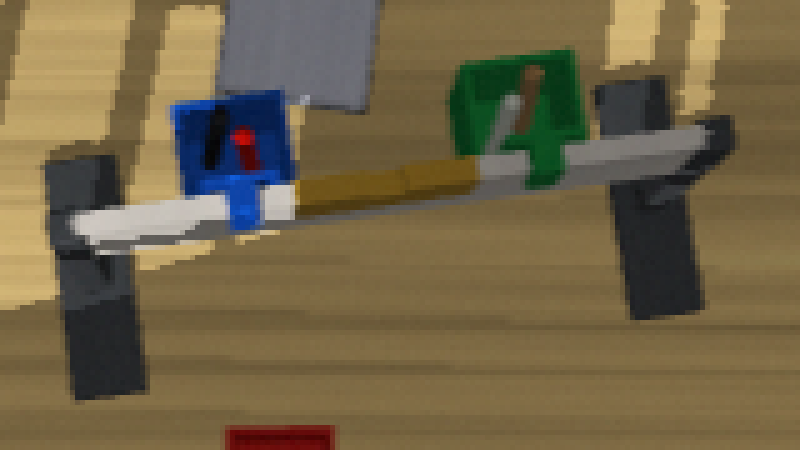

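View pics/r_sc.png

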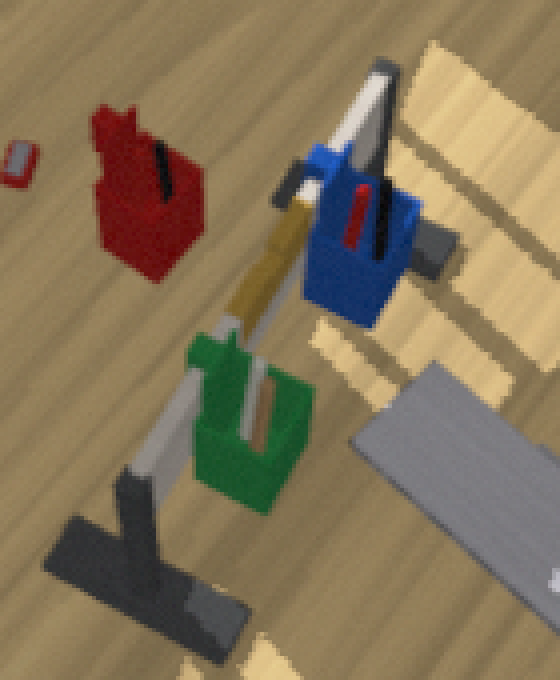

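```bash
python3 - <<'E'
from h import *
for n in ("top","scene"):
    w=np.load(f"pics/{n}_w.npy");p=cv2.imread(f"pics/{n}0.png");x,y,z=np.moveaxis(w,-1,0)
    hsv=cv2.cvtColor(p,cv2.COLOR_BGR2HSV);h,s,v=cv2.split(hsv)
    print(n)
    # rail tops: fit line to points z .156-.166, non blue/green
    for lab,m in (("rail",(z>.153)&(z<.168)&(x>.5)&(x<.64)&(abs(y)<.3)&~((s>130)&(h>35)&(h<135))),
                  ("brass",(z>.153)&(z<.168)&(x>.5)&(x<.64)&(abs(y)<.3)&(s>110)&(h>12)&(h<32)),
                  ("blue",(z>.06)&(z<.19)&(x>.5)&(x<.72)&(abs(y)<.3)&(s>150)&(h>105)&(h<130)),
                  ("green",(z>.06)&(z<.19)&(x>.5)&(x<.72)&(abs(y)<.3)&(s>130)&(h>45)&(h<85)),
                  ("yel",(z>.03)&(z<.12)&(x>.38)&(x<.55)&(y<-.25)&(y>-.42)&(s>150)&(h>18)&(h<35)),
                  ("tab",(z>.125)&(z<.155)&(x>.38)&(x<.5)&(y<-.25)&(y>-.42))):
        q=w[m].astype(float); 
        if len(q)<5: print(lab,len(q));continue
        print(lab,len(q),"med",np.round(np.median(q,0),4),"min",np.round(q.min(0),4),"max",np.round(q.max(0),4))
        r=cv2.minAreaRect(q[:,:2].astype(np.float32)*1000); print("   rect",np.round(r[0],1),np.round(r[1],1),round(r[2],1))
E
```

```text
top
rail 751 med [ 0.594  -0.04    0.1614] min [ 0.5667 -0.1718  0.153 ] max [0.6325 0.2801 0.1678]
   rect [598.9  53.9] [ 63.4 451.6] 0.8
brass 216 med [ 0.5924 -0.0342  0.1616] min [ 0.5831 -0.0945  0.153 ] max [0.6316 0.2801 0.1659]
   rect [605.9  92.6] [ 47.6 374.7] 0.6
blue 378 med [0.6183 0.0234 0.1224] min [0.5761 0.0007 0.0648] max [0.633  0.0468 0.1766]
   rect [603.9  23. ] [54.8 43.8] 8.3
green 402 med [ 0.635  -0.0924  0.1257] min [ 0.5937 -0.1159  0.0651] max [ 0.6505 -0.0677  0.1776]
   rect [621.  -93.4] [54.8 44.8] 9.5
yel 423 med [ 0.4599 -0.3378  0.0603] min [ 0.4322 -0.3789  0.03  ] max [ 0.4858 -0.3172  0.1112]
   rect [ 456.6 -348.2] [47.9 42.8] 61.4
tab 100 med [ 0.4306 -0.3315  0.1457] min [ 0.4223 -0.3446  0.125 ] max [ 0.4401 -0.3219  0.1506]
   rect [ 430.9 -334. ] [24.3 10.1] 59.3
scene
rail 711 med [ 0.597  -0.0528  0.1603] min [ 0.5661 -0.1721  0.153 ] max [0.6364 0.296  0.1679]
   rect [599.6  61.6] [ 65.2 467.7] 1.6
brass 201 med [ 0.5928 -0.0338  0.1606] min [ 0.5819 -0.0959  0.153 ] max [0.6364 0.2806 0.1665]
   rect [605.4  91.7] [ 52.  376.6] 1.6
blue 717 med [0.61   0.0148 0.1176] min [ 0.5785 -0.0024  0.0658] max [0.6333 0.0817 0.1746]
   rect [602.7  41.1] [53.4 85.2] 6.0
green 735 med [ 0.6265 -0.0984  0.1156] min [ 0.5952 -0.1191  0.065 ] max [ 0.6507 -0.0678  0.175 ]
   rect [621.8 -94.3] [52.4 46.5] 8.9
yel 690 med [ 0.4471 -0.3452  0.061 ] min [ 0.427  -0.3769  0.03  ] max [ 0.4849 -0.3172  0.1099]
   rect [ 455.8 -347.4] [46.4 43.9] 62.2
tab 137 med [ 0.4323 -0.3339  0.1429] min [ 0.421  -0.3454  0.1251] max [ 0.4398 -0.3216  0.1481]
   rect [ 430.4 -333.7] [23.5 11. ] 61.5
```

```bash
python3 - <<'E'
from h import *
for n in ("top","scene"):
    w=np.load(f"pics/{n}_w.npy");p=cv2.imread(f"pics/{n}0.png");x,y,z=np.moveaxis(w,-1,0)
    hsv=cv2.cvtColor(p,cv2.COLOR_BGR2HSV);h,s,v=cv2.split(hsv)
    m=(z>.156)&(z<.166)&(x>.55)&(x<.64)&(y>-.175)&(y<.1)&~((s>130)&(h>35)&(h<135))
    q=w[m].astype(np.float32)
    l=cv2.fitLine(q[:,:2],cv2.DIST_HUBER,0,1e-4,1e-4).ravel(); 
    k=np.abs((q[:,0]-l[2])*l[1]-(q[:,1]-l[3])*l[0])<.008; q=q[k]
    l=cv2.fitLine(q[:,:2],cv2.DIST_HUBER,0,1e-4,1e-4).ravel();d=l[:2]*np.sign(l[1])
    t=(q[:,:2]-l[2:])@d; mid=l[2:]+d*(t.min()+t.max())/2
    r=cv2.minAreaRect(q[:,:2]*1000)
    print(n,"dir",d,"yaw deg",np.degrees(np.arctan2(-d[0],d[1])),"mid",mid,"len",np.ptp(t),r)
    b=m&(s>110)&(h>12)&(h<32); qb=w[b]; tb=(qb[:,:2]-mid)@d; e=(qb[:,:2]-mid)@np.array([d[1],-d[0]])
    kk=(abs(e)<.009)&(abs(tb)<.06); print("brass",np.percentile(tb[kk],[0,1,50,99,100]),np.median(e[kk]),np.median(qb[kk][:,2]))
    for nm,c in(("blue",(s>150)&(h>105)&(h<130)),("green",(s>130)&(h>45)&(h<85))):
        qq=w[c&(z>.08)&(z<.19)&(x>.5)&(x<.72)&(abs(y)<.3)]; tt=(qq[:,:2]-mid)@d;print(nm,np.percentile(tt,[2,98]))
    # z profile along brass all depths near line
    g=(x>.5)&(x<.64)&(abs(y)<.1);qq=w[g];tt=(qq[:,:2]-mid)@d;e=(qq[:,:2]-mid)@np.array([d[1],-d[0]])
    for a in np.arange(-.036,.036,.004):
        k=(tt>=a)&(tt<a+.004)&(abs(e)<.0045)&(qq[:,2]>.1); print(round(a+.002,3),k.sum(),np.round(np.sort(qq[k][:,2])[-8:],4).tolist())
E
```

```text
top dir [-0.14766812  0.989037  ] yaw deg 8.491815 mid [ 0.5929973  -0.03841575] len 0.2697545 ((592.8770141601562, -38.434326171875), (14.19567584991455, 269.7548522949219), 8.498466491699219)
brass [-0.03231518 -0.03210054  0.00613496  0.03824972  0.03846176] -0.00010449363093474898 0.1620171774413771
blue [0.03803285 0.0802685 ]
green [-0.08003948 -0.03630872]
-0.034 17 [0.161, 0.1612, 0.1615, 0.1616, 0.1621, 0.1621, 0.1643, 0.1652]
-0.03 13 [0.1609, 0.1614, 0.1622, 0.1627, 0.1628, 0.1633, 0.1636, 0.1646]
-0.026 14 [0.1609, 0.1613, 0.1618, 0.1624, 0.1629, 0.1636, 0.164, 0.1648]
-0.022 15 [0.162, 0.1624, 0.1626, 0.1629, 0.1631, 0.1633, 0.1644, 0.1654]
-0.018 14 [0.1614, 0.1614, 0.1616, 0.1622, 0.163, 0.163, 0.1631, 0.1646]
-0.014 15 [0.1604, 0.1606, 0.161, 0.1618, 0.1618, 0.162, 0.162, 0.1644]
-0.01 13 [0.1604, 0.1606, 0.1612, 0.1617, 0.1619, 0.1632, 0.1636, 0.1643]
-0.006 16 [0.1609, 0.1615, 0.1625, 0.1633, 0.1636, 0.1643, 0.165, 0.1654]
-0.002 13 [0.1537, 0.1549, 0.1551, 0.1551, 0.1552, 0.1554, 0.1555, 0.1578]
0.002 13 [0.1517, 0.1517, 0.1533, 0.1543, 0.1549, 0.1556, 0.1564, 0.15
[... 1581 characters left out ...]
.1324, 0.1395, 0.1482, 0.1538, 0.1552, 0.1564]
0.002 15 [0.1529, 0.153, 0.1531, 0.1534, 0.1538, 0.154, 0.1549, 0.1555]
0.006 17 [0.1519, 0.1523, 0.1524, 0.1531, 0.1531, 0.155, 0.1552, 0.1556]
0.01 18 [0.1583, 0.1598, 0.1598, 0.1602, 0.1606, 0.1607, 0.1616, 0.1624]
0.014 17 [0.1597, 0.1597, 0.1604, 0.1605, 0.1605, 0.1615, 0.1617, 0.1625]
0.018 16 [0.16, 0.1605, 0.1605, 0.1606, 0.1617, 0.1622, 0.1623, 0.1623]
0.022 14 [0.1354, 0.1453, 0.1585, 0.1602, 0.1611, 0.1618, 0.1621, 0.1637]
0.026 17 [0.1607, 0.1611, 0.1611, 0.1615, 0.1616, 0.1621, 0.1627, 0.1631]
0.03 12 [0.1434, 0.1517, 0.1601, 0.161, 0.1611, 0.1612, 0.1615, 0.163]
0.034 16 [0.1589, 0.161, 0.1615, 0.1615, 0.162, 0.162, 0.1621, 0.1631]
```

Both cameras agree closely. The caddy tab is at (0.4306, -0.334) with yaw about -29°. The rail yaw is 8.5°. The depth shows a dip in the saddle about 3 mm along from my rail-middle estimate. I'll grasp now.

```bash
python3 - <<'E'
from bench import bot
import numpy as np
a=np.radians(-29); rot=[-np.pi/2,0,a-np.pi/2]
P=np.array([.4306,-.3338])
print(bot.solve_ik([*P,.20],rot), bot.solve_ik([.592,-.036,.25],[-np.pi/2,0,np.radians(8.5-90)]))
bot.movep([*P,.20],rot)
bot.move_linear([*P,.112],speed=.08)
s=bot.sense();print(s["time_s"],s["tcp_pos"],s["wrist_force"])
bot.command_gripper(0.0,squeeze=50)
s=bot.sense();print(s["time_s"],s["tcp_pos"],s["wrist_force"],s["gripper_width"])
bot.move_linear([*P,.26],speed=.1)
bot.hold(.2)
s=bot.sense();print(s["time_s"],s["tcp_pos"],s["ee_rot"],s["wrist_force"],s["gripper_width"])
import cv2
for n in("scene","wrist"):
    p,d=bot.capture(n);cv2.imwrite(f"pics/{n}1.png",p)
E
```

```text
[-0.78253485  0.09448219  0.0860135   1.56232763  0.          1.29440696] [-0.17377498  0.23621857  0.3454209   1.67999867  0.          1.24866836]
2.675 [ 0.43103397 -0.33422398  0.11284308] [ 0.62247433 -0.08048693  0.73703576]
3.35 [ 0.43062514 -0.33385504  0.11211486] [-0.69000336  1.25581122  1.14219579] 0.10979403489297002
5.1833 [ 0.43041212 -0.33363322  0.25944179] [-1.57180275e+00  2.51500373e-04 -2.07694972e+00] [ 0.10167349  0.17666345 -1.46523332] 0.1081037693217915
```

View pics/scene1.png

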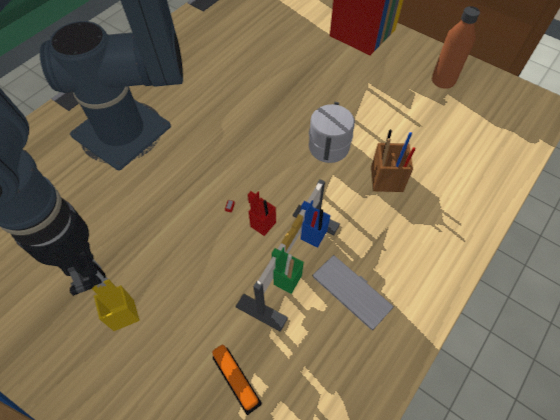

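View pics/wrist1.png

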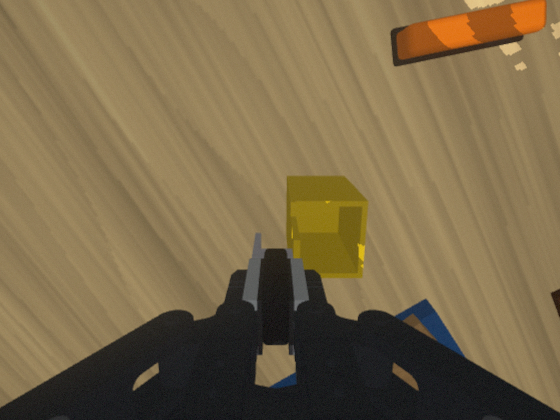

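The caddy is held squarely. I'll carry it high to a point above the gap and check its alignment against the rail in the images.

```bash
python3 - <<'E'
from bench import bot
from h import *
rot=[-np.pi/2,0,np.radians(8.5-90)]
N=np.array([.5923,-.035])
bot.move_linear([.4306,-.3338,.33],speed=.12)
bot.move_linear([*N,.33],speed=.15,rot=rot)
bot.hold(.3)
s=bot.sense();print(s["time_s"],s["tcp_pos"],s["ee_rot"],s["wrist_force"])
F=[]
for i in range(10): bot.hold(.02);F.append(bot.sense()["wrist_force"])
print(np.mean(F,0),np.std(F,0))
for n in("scene","top","wrist"):
    i=bot.camera_info(n);p,d=bot.capture(n);cv2.imwrite(f"pics/{n}2.png",p);w=cloud(i,d);np.save(f"pics/{n}2_w.npy",w)
E
```

```text
8.7333 [ 0.59222487 -0.03518939  0.33003254] [-1.57078857e+00 -2.95951664e-05 -1.42277401e+00] [ 0.33064816  0.03882579 -1.07778358]
[ 0.0223387  -0.06254444 -1.54122011] [0.57808251 0.68915178 0.50955432]
```

View pics/scene2.png

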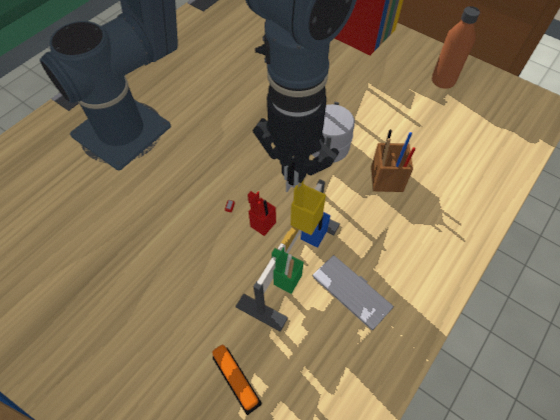

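View pics/wrist2.png

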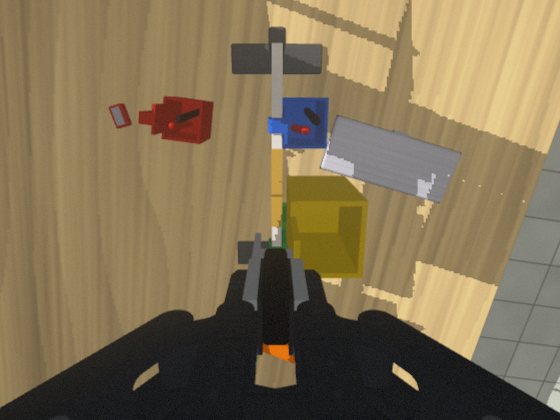

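```bash
python3 - <<'E'
from h import *
mid=np.array([.5927,-.0379]);d=np.array([-.1475,.989]);d/=np.linalg.norm(d);e=np.array([d[1],-d[0]])
for n in("scene","top","wrist"):
    w=np.load(f"pics/{n}2_w.npy").astype(float);p=cv2.imread(f"pics/{n}2.png");x,y,z=np.moveaxis(w,-1,0)
    h,s,v=cv2.split(cv2.cvtColor(p,cv2.COLOR_BGR2HSV))
    t=(w[...,:2]-mid)@d;u=(w[...,:2]-mid)@e
    m=(s>120)&(h>18)&(h<35)&(z>.21)&(z<.34)&(abs(t)<.08)&(abs(u)<.1)
    print(n,"yellow",m.sum())
    if m.sum()>10:
        q=np.c_[t[m],u[m],z[m]]*1000;print(np.percentile(q,[1,99],axis=0).round(1).tolist(),cv2.minAreaRect(q[:,:2].astype(np.float32)))
    m=(s>110)&(h>12)&(h<32)&(z>.15)&(z<.168)&(abs(t)<.05)&(abs(u)<.009)
    if m.sum()>10:
        q=np.c_[t[m],u[m],z[m]]*1000;print("brass",m.sum(),np.percentile(q,[1,50,99],axis=0).round(1).tolist(),cv2.minAreaRect(q[:,:2].astype(np.float32)))
    for nm,c in(("blue",(s>150)&(h>105)&(h<130)),("green",(s>130)&(h>45)&(h<85))):
        k=c&(z>.08)&(z<.25)&(abs(t)<.1)&(abs(u)<.08)
        if k.sum()>10: print(nm,np.percentile(t[k],[2,98]).round(4),z[k].max())
E
```

```text
scene yellow 1301
[[-20.5, 6.8, 220.2], [25.8, 48.8, 320.9]] ((3.0970325469970703, 27.4971866607666), (43.150611877441406, 48.61199951171875), 89.37550354003906)
brass 124 [[-32.3, -5.5, 150.2], [-11.9, 0.3, 159.9], [10.6, 5.1, 164.1]] ((-9.654655456542969, -0.12234210968017578), (47.003238677978516, 10.840757369995117), 0.02008194476366043)
blue [0.035  0.0805] 0.13790427261708627
green [-0.0827 -0.0383] 0.17515642914447604
top yellow 0
wrist yellow 7271
[[-18.7, 10.0, 219.0], [26.6, 51.6, 324.0]] ((3.251129150390625, 26.225618362426758), (52.26472091674805, 47.19048309326172), 89.84313201904297)
brass 829 [[-32.2, -1.1, 151.0], [3.2, 3.4, 159.8], [38.0, 8.1, 161.6]] ((2.3802146911621094, 3.4886069297790527), (71.64602661132812, 9.264967918395996), 0.20813533663749695)
blue [0.045  0.0716] 0.1734951471398204
green [-0.0791 -0.0357] 0.17238868901811488
```

The scene view shows the caddy above the gap with its cup on the neighbours' side. The wrist view shows the saddle at (277,190). Both put the hook 1–1.5 mm short across the rail. Next I'll locate the notch in the wrist depth.

```bash
python3 - <<'E'
from h import *
mid=np.array([.5927,-.0379]);d=np.array([-.1475,.989]);d/=np.linalg.norm(d);e=np.array([d[1],-d[0]])
w=np.load("pics/wrist2_w.npy").astype(float);z=w[...,2]
t=(w[...,:2]-mid)@d;u=(w[...,:2]-mid)@e
for a in np.arange(-.036,.044,.002):
    k=(t>=a)&(t<a+.002)&(abs(u-.0035)<.0035)&(z>.13)&(z<.18)
    if k.sum(): print(round((a+.001)*1000),k.sum(),np.round(np.median(z[k])*1000,1),end=" | ")
p=cv2.imread("pics/wrist2.png");crop(p,230,90,330,250,4,"w2c.png")
E
```

```text
-35 16 159.1 | -33 10 159.7 | -31 14 160.2 | -29 15 160.3 | -27 13 160.0 | -25 15 160.3 | -23 17 160.4 | -21 12 160.0 | -19 15 160.1 | -17 14 160.2 | -15 14 160.1 | -13 16 160.1 | -11 13 159.3 | -9 15 160.0 | -7 16 160.1 | -5 27 159.4 | -3 18 152.1 | -1 14 152.1 | 1 14 151.9 | 3 17 151.7 | 5 16 151.7 | 7 13 152.3 | 9 3 152.5 | 11 14 160.2 | 13 16 159.9 | 15 16 160.0 | 17 21 160.1 | 19 18 160.5 | 21 16 160.3 | 23 16 159.9 | 25 23 160.1 | 27 17 160.2 | 29 16 160.3 | 31 20 159.9 | 33 19 159.9 | 35 16 160.0 | 37 19 159.7 | 39 21 159.5 | 41 16 158.9 | 43 19 158.6 |
```

View pics/w2c.png

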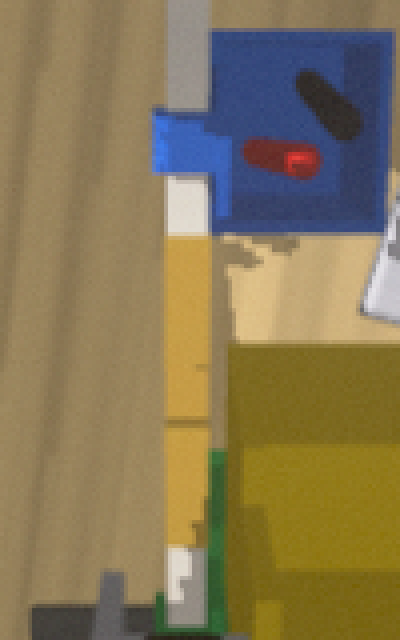

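```bash
python3 - <<'E'
from bench import bot
from h import *
d=np.array([-.1475,.989]);d/=np.linalg.norm(d);e=np.array([d[1],-d[0]])
N=np.array([.5923,-.035])+.0013*e
def S(l):
    s=bot.sense();print(l,round(s["time_s"],2),s["tcp_pos"].round(4),s["wrist_force"].round(2))
bot.move_linear([*N,.32],speed=.03)
print(bot.move_linear([*N,.206],speed=.06,until_force=5));bot.hold(.2);S("mid")
i=bot.camera_info("scene");p,dd=bot.capture("scene");crop(p,225,135,365,305,4,"sc3.png");np.save("pics/sc3_w.npy",cloud(i,dd));cv2.imwrite("pics/sc3f.png",p)
p,dd=bot.capture("wrist");cv2.imwrite("pics/w3.png",p)
E
```

```text
False
mid 11.78 [ 0.5937 -0.0348  0.2062] [-0.39  0.04 -1.31]
```

View pics/sc3.png

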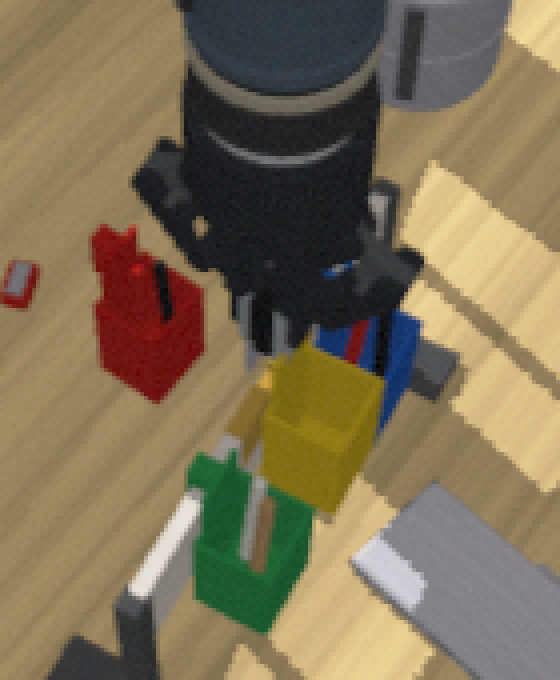

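View pics/w3.png

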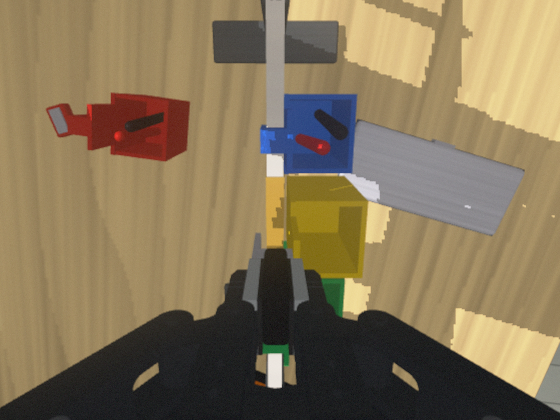

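The cup sits between blue and green with clearance on both sides, and the tab (276) lines up with the rail (275). Now I'll lower it gently and feel for contact.

```bash
python3 - <<'E'
from bench import bot
from h import *
d=np.array([-.1475,.989]);d/=np.linalg.norm(d);e=np.array([d[1],-d[0]])
N=np.array([.5923,-.035])+.0013*e
def S(l):
    F=[]
    for i in range(6): bot.hold(.02);F.append(bot.sense()["wrist_force"])
    s=bot.sense();print(l,round(s["time_s"],2),s["tcp_pos"].round(4),np.mean(F,0).round(2))
S("pre")
print(bot.move_linear([*N,.182],speed=.02,until_force=3.5));S("a")
print(bot.move_linear([*N,.1705],speed=.01,until_force=3));S("b")
E
```

```text
pre 11.98 [ 0.5936 -0.0348  0.206 ] [ 0.51 -0.11 -1.56]
False
a 13.43 [ 0.5937 -0.0348  0.1822] [ 0.04  0.3  -1.52]
False
b 14.83 [ 0.5937 -0.0348  0.1706] [ 0.1  -0.23 -1.16]
```

No contact at saddle-top height (TCP 0.178), so the hook is already in the notch. I'll seat it gently.

```bash
python3 - <<'E'
from bench import bot
from h import *
d=np.array([-.1475,.989]);d/=np.linalg.norm(d);e=np.array([d[1],-d[0]])
N=np.array([.5923,-.035])+.0013*e
def S(l):
    F=[]
    for i in range(8): bot.hold(.03);F.append(bot.sense()["wrist_force"])
    s=bot.sense();print(l,round(s["time_s"],2),s["tcp_pos"].round(4),np.mean(F,0).round(2));return np.mean(F,0)[2]
z=.1705
while z>.1665:
    z-=.0005
    r=bot.move_linear([*N,z],speed=.005,until_force=2.5)
    f=S(f"{z:.4f} {r}")
    if r or f>0.8: break
p,dd=bot.capture("wrist");cv2.imwrite("pics/w4.png",p)
p,dd=bot.capture("scene");crop(p,225,135,365,305,4,"sc4.png")
E
```

```text
0.1700 False 15.35 [ 0.5937 -0.0348  0.1702] [-0.5   0.03 -0.56]
0.1695 False 15.87 [ 0.5937 -0.0348  0.1701] [-1.24  0.38  3.12]
```

View pics/sc4.png

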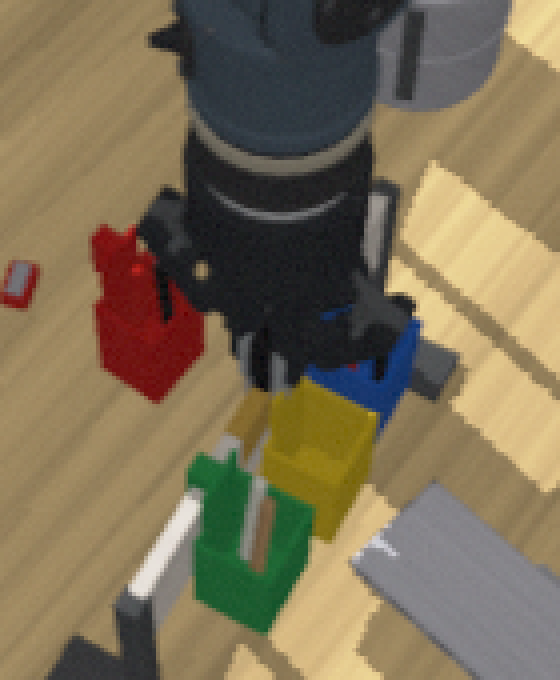

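Contact came at TCP z 0.170, which puts the hook underside at 0.153, on the notch floor. I'll take off the pressure, release and retreat.

```bash
python3 - <<'E'
from bench import bot
from h import *
d=np.array([-.1475,.989]);d/=np.linalg.norm(d);e=np.array([d[1],-d[0]])
N=np.array([.5923,-.035])+.0013*e
def S(l):
    s=bot.sense();print(l,round(s["time_s"],2),s["tcp_pos"].round(4),s["wrist_force"].round(2),s["gripper_width"])
bot.move_linear([*N,.1699],speed=.005);S("relief")
bot.command_gripper(.2);S("o1")
bot.command_gripper(.45);S("o2")
print(bot.move_linear([*N,.235],speed=.04,until_force=6));S("up")
print(bot.move_linear([*N,.36],speed=.12));S("up2")
bot.move_linear([.42,-.2,.36],speed=.2);bot.hold(.5);S("away")
for n in("scene","top"):
    i=bot.camera_info(n);p,dd=bot.capture(n);cv2.imwrite(f"pics/{n}5.png",p);np.save(f"pics/{n}5_w.npy",cloud(i,dd))
    if n=="scene":crop(p,225,165,365,335,4,"sc5.png")
    else: crop(p,225,155,385,245,5,"t5.png")
E
python3 - <<'E'
from h import *
mid=np.array([.5927,-.0379]);d=np.array([-.1475,.989]);d/=np.linalg.norm(d);e=np.array([d[1],-d[0]])
for n in("scene","top"):
  for suf in ("","5"):
    w=np.load(f"pics/{n}{suf}_w.npy").astype(float);p=cv2.imread(f"pics/{n}{suf or 0}.png");z=w[...,2]
    h,s,v=cv2.split(cv2.cvtColor(p,cv2.COLOR_BGR2HSV))
    t=(w[...,:2]-mid)@d;u=(w[...,:2]-mid)@e
    for nm,c in(("blue",(s>150)&(h>105)&(h<130)),("green",(s>130)&(h>45)&(h<85)),("yel",(s>120)&(h>18)&(h<35)&(u>.007)),("tab",(v<60)&(z>.175)&(abs(t)<.03))):
        k=c&(z>.08)&(z<.25)&(abs(t)<.1)&(abs(u)<.08)
        if k.sum()>10:
            q=np.c_[t[k],u[k],z[k]]*1000;print(n,suf,nm,k.sum(),np.percentile(q,[2,50,98],axis=0).round(1).tolist())
E
```

```text
relief 16.22 [ 0.5937 -0.0348  0.1701] [-0.92 -0.44  3.9 ] 0.1127423789453006
o1 16.47 [ 0.5934 -0.0348  0.169 ] [ 0.44 -0.29 -0.59] 0.1987499736278513
o2 16.81 [ 0.5935 -0.0348  0.1698] [-0.2  -0.38  0.46] 0.45226975377610273
False
up 18.58 [ 0.5934 -0.0348  0.2347] [0.13 0.32 0.68] 0.4505382867814948
False
up2 19.77 [ 0.5934 -0.0348  0.3593] [ 0.26 -0.73 -1.33] 0.4485058576183972
away 21.62 [ 0.4201 -0.1999  0.36  ] [-0.01  0.87  0.3 ] 0.45004593352219097
scene  blue 637 [[35.0, -2.9, 82.1], [52.5, 23.3, 121.4], [80.0, 46.4, 172.8]]
scene  green 633 [[-82.7, -2.6, 81.7], [-64.6, 23.0, 121.3], [-38.3, 46.3, 172.8]]
scene 5 blue 517 [[35.2, -2.6, 83.7], [57.2, 22.2, 127.1], [80.5, 46.4, 173.6]]
scene 5 green 637 [[-82.6, -3.0, 82.3], [-64.2, 23.3, 122.5], [-37.8, 46.2, 173.0]]
scene 5 yel 495 [[-20.1, 7.4, 82.6], [6.6, 25.5, 115.9], [25.9, 47.3, 164.2]]
scene 5 tab 104 [[-9.4, -0.5, 176.5], [-0.2, 5.2, 201.2], [13.9, 7.9, 205.0]]
top  blue 269 [[37.5, -6.9, 83.3], [58.4, 33.7, 135.5], [79.7, 46.9, 175.5]]
top  green 335 [[-80.6, -7.0, 83.0], [-57.7, 31.5, 133.4], [-36.9, 46.5, 175.4]]
top  yel 12 [[-64.5, 26.8, 101.5], [-61.9, 28.9, 146.2], [-57.6, 34.5, 170.7]]
top 5 blue 269 [[37.1, -7.0, 83.7], [58.1, 33.3, 135.4], [79.7, 46.7, 175.2]]
top 5 green 330 [[-80.5, -7.0, 82.5], [-57.3, 31.1, 133.3], [-36.9, 46.6, 175.8]]
top 5 yel 253 [[-60.6, 8.6, 82.3], [1.2, 43.3, 120.8], [25.3, 48.4, 200.0]]
top 5 tab 107 [[-7.1, -2.5, 180.2], [4.1, 1.3, 202.7], [14.5, 8.6, 206.5]]
```

View pics/sc5.png

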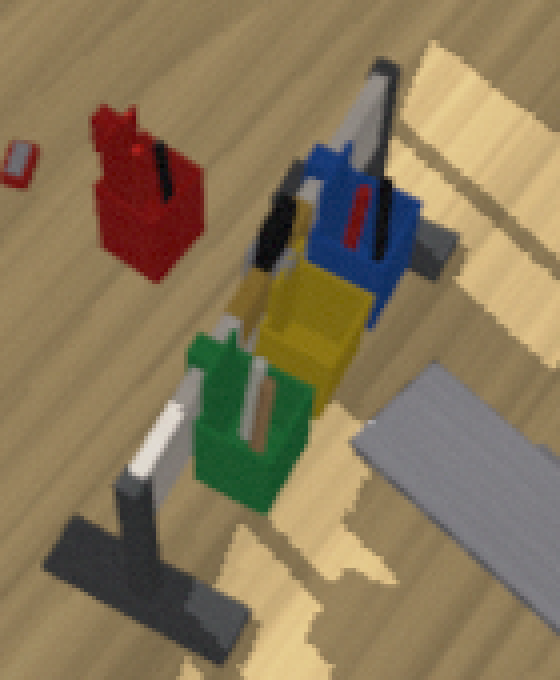

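View pics/t5.png

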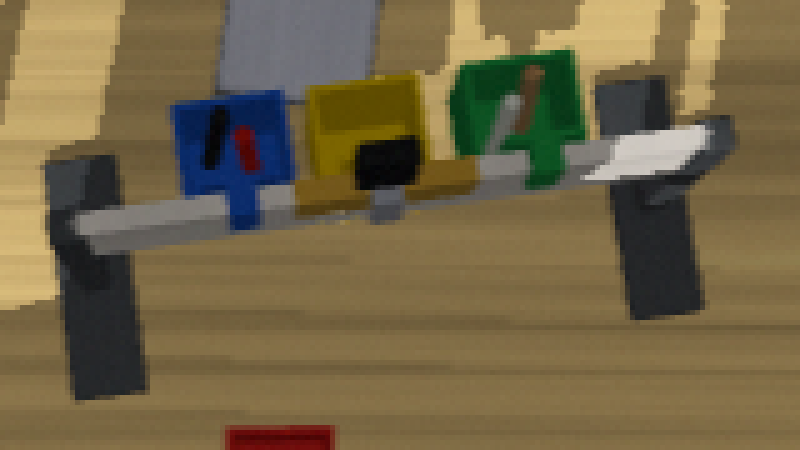

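The caddy hangs between blue and green, and its tab top is at about 0.203 m, as expected for a fully seated hook (0.211 if it were riding on the saddle). The neighbours have not moved measurably. Handing in.

```bash
python3 -c "
from bench import bot
bot.hold(.3);print(bot.sign_off())"
```

```text
the job is handed in; nothing more can be done
None
```

The yellow caddy is hanging in the notch of the brass saddle, between blue and green, with its cup on the same side as theirs. I handed the job in at about 22 s of the 64 s allowed; no verdict is reported.

- **Finding the notch:** I had already located it in the camera depth data and lowered straight over it. The hook went past saddle-top height without touching, so no sideways search was needed.
- **Seating:** The hook met the notch floor at about 153 mm. Contact force was about 4 to 5.5 N, well under the 15 N limit. A small relief move before letting go did not reduce that pressure, but it dropped away as the fingers opened.
- **Last checks:** The tab top measured about 203–206 mm (203 mm expected when seated, 211 mm if riding on the saddle). Blue and green shifted less than about 1 mm, which is within measurement noise. The two cameras differ by a few mm on the tab's position along the rail because of partial views. I did not measure the bystanders or the caddy's tilt separately: it looked upright in the final pictures, and the arm never came close to a bystander.

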